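# Nest the cups and hold the sprung chest lid for loading

### The arm

A 6-joint arm with a two-finger parallel gripper is mounted at the origin on the work surface. World frame = base frame: x ahead of the robot, y to its left, z up, the work surface at z = 0. Lengths are in m, angles in degrees, forces in N, time in s.
With the tool pointing down it reaches from about 0.375 to 0.9 m from the base axis. Payload 3.1 kg.
Tool frame: the origin (TCP) lies at the very end of the fingers, on their centre line; the grasp point (between the pads) lies 19 mm behind it; z points along the fingers, y is the line along which they close (so a half turn about z gives the same grasp; the last joint's range is limited). The gripper opens to 87 mm and grips with 3 to 60 N. Pads are 19 mm wide; open, the fingers measure 117 mm over their backs; the gripper's body (75 mm by 190 mm) begins 51 mm behind the grasp point.
Start: joints at [-78.81, 30.224, 82.088, -0, 67.689, -10.227], TCP at [0.228, -0.582, 0.223] pointing down, gripper open.
Joint ranges: [-176.69, 176.69], [-43.24, 126.21], [12.49, 139.97], [-82, 262], [0, 151.66], [-163.58, 163.58]. Speed limits (degrees/s): [159.86, 159.86, 180, 180, 180, 180].

### API

Orientations are given as a 3x3 rotation matrix whose columns are the frame's x, y, z axes.
In Python, from rig import bot gives the robot as it stands.
- The arm moves only by the tool move_arm, never from a script. Its argument "increments" is a list of rows, each an object with "xyz": the shift along the tool's x, y, z in mm, a list of three; "roll": the turn about the tool's z in rad; "grip": the opening in per cent of the stroke, from 0 (shut) to 100 (fully open). A call has 1 to 5 rows; each row shifts and turns the commanded pose from where the row before left it, along the tool's axes as they then stand; what a row does not reach is not made up. A row lasts 1/12 s, in which the tool goes at most 41.7 mm and 7.16 degrees, less where a joint would pass 70% of its speed; a pose out of reach is approached as far as the arm can. A call is refused whole if a number of a shift passes 41.7 or a number of a turn 0.125, either way. A call with a gripper value outside its range is refused whole. The fingers move at their own pace and stop on an object; the grip force is fixed at half the most. Time passes only in rows, so rows that do not move let the fingers close. It gives the time, the measured TCP pose, the force, the opening and the grip force at its end, in the units of the state.
- bot.read_state(): the state, without advancing time (a new reading comes with each control period).
- bot.capture(name): name is "side" or "top"; returns (picture, depth): 480x640x3 uint8, red, green, blue; 480x640 float32, m along the optical axis (not along the pixel's ray), 0 where there is no reading.
- bot.camera_model(name): a dict with "intrinsics" (3x3 intrinsics, pixels), "rvec" (rotation vector, rad) and "tvec" (3), from world to camera coordinates, as OpenCV has them. Camera axes: x right, y down, z forward; pixel columns grow to the right and rows downward; lengths in m; the calibration is good to about 2 mm. A picture is of the moment at which its call begins. camera_model takes no time and is no camera call.
- bot.hand_in(): hands the job in; it is judged then, once.
Trained networks look in the newest picture that a camera, given by its name, has taken for a name from the list of things; names that differ only in an ending like _2 or _b are one class to them, and where a whole thing is asked for, a point or a joint stands for the part that bears it (a point fixed in the world has none). Each returns a list of dicts, best first, with "conf" (0 to 1); they miss things now and then, are a little off and sometimes report something else, mostly with a low value. They report only what shows in the picture. A call takes as long as a camera call. They do not tell look-alikes from the thing itself.
- bot.spot_in(label, camera): "at" ([x, y, z] in m, in the coordinates of the camera as it stood for that picture, good to about 4 mm: the middle of the surface that is visible of it).
- bot.trace(label, camera): "mask" (480x640 bool, what is visible of it).
The state is a dict: "time_s": time; "joint_positions": joint angles; "qvel": joint speeds; "tau": joint torques, N m; "position": TCP position; "tcp_rot": TCP orientation; "force": force on the tool from outside, world axes, zero at the start; "moment": the same for the moment, N m; "opening": opening from 0.0 (shut) to 1.0 (fully open); "grasp_force": force on a finger pad.
Only numpy, scipy, OpenCV 4.12 (cv2) and the standard library are available. Lean on these libraries where they do the work, as an engineer would, in place of code of your own. Each camera call takes 0.05 s, during which the arm holds its last target. There are 200 camera calls.

### The job

Nest the two pale wooden cups into the dark one, foot in mouth and fully home, so that all three make one straight stack where the dark cup stands (either pale cup first), and let go of it. Then take the chest's lid by its bar handle, raise it past its balance point, about 50 degrees open, and keep hold so that the spring does not fling it open; ease it back down and finish while still holding it steady just below the balance point, at about 42 degrees open, so that I can lay the stack inside. Leave the other things on the bench where they are.

Things in the scene. Friction and masses are not known exactly. Their poses are not given: they have to be found in the camera images.
- cup_dark: Stacking cup of dark wood, 72 mm tall, 65 to 125 g. Foot 34 mm high, 43 (bottom) to 49 mm across; above it an upright collar 62 mm across, hollow from the rim (54 mm across inside, 34 mm deep). Foot drops into another cup's collar until the shoulder sits on the rim, origins then 38 mm apart. Origin: centre of underside, z up its axis. Bottom of the stack.
- cup_pale1: Stacking cup of pale wood, 72 mm tall, 65 to 125 g. Foot 34 mm high, 43 (bottom) to 49 mm across; above it an upright collar 62 mm across, hollow from the rim (54 mm across inside, 34 mm deep). Foot drops into another cup's collar until the shoulder sits on the rim, origins then 38 mm apart. Origin: centre of underside, z up its axis. Like the other pale cup.
- cup_pale2: Stacking cup of pale wood, 72 mm tall, 65 to 125 g. Foot 34 mm high, 43 (bottom) to 49 mm across; above it an upright collar 62 mm across, hollow from the rim (54 mm across inside, 34 mm deep). Foot drops into another cup's collar until the shoulder sits on the rim, origins then 38 mm apart. Origin: centre of underside, z up its axis. Like the other pale cup.
- chest: Green-painted wooden chest fixed to the bench, 220 mm deep (its x), 280 mm wide (its y), 110 mm tall, brass corners, green lid with brass straps, 14 mm thick on top. Origin at the centre of its underside, z up; its own -x face is the front, its hinge is at the +x side. It carries the lid.
- chest_hinge (a point): Middle of the lid's hinge line, which runs along the chest's y axis: 110 mm behind (chest +x) and 110 mm above the chest's origin. Fixed to the chest.
- lid_handle (a point): Centre of the lid's round steel bar handle, 12 mm thick, 120 mm long, parallel to the hinge line, on posts 110 mm apart, 42 mm above the lid's top. Lid closed: 190 mm in front of and 56 mm above chest_hinge (swing radius 198 mm). Fingers can straddle the bar from above and it can turn between them, so the tool may stay vertical throughout.
- lid (a joint): Opening angle of the lid, rad: 0 closed (start), grows as the front edge rises, stop at 1.4. A spring works against its 0.8 kg: below the balance point, 0.87 rad (50 degrees), it falls shut by itself, above it the spring carries it open. Pull at the handle under 3 N, near nothing at balance; almost no hinge friction, so it rests nowhere in between unless held.
- mallet: Wooden carver's mallet lying on the bench, head 70 mm across and 100 mm long, handle 150 mm. Bystander, to be left alone; origin at its underside.
- gouge: Hand tool with wooden handle and steel shaft, 220 mm long, lying flat. Bystander, to be left alone; origin at its underside.
- glue: White plastic bottle with orange cap, 60 mm across, 160 mm tall. Bystander, to be left alone; origin at its underside.
- stain: Steel can, 84 mm across, 90 mm tall. Bystander, to be left alone; origin at its underside.
- sanding_block: Cork block 100 x 60 x 35 mm. Bystander, to be left alone; origin at its underside.
- spoon: Wooden spoon, 200 mm long, lying flat. Bystander, to be left alone; origin at its underside.
Not all that is in view belongs to the job. What is shaped like the cup_pale2 but blue or yellow is not meant. Leave any blue or green look-alike of the cup_dark alone.

How it is judged (in metres and radians):
On the way, in this order (a step that is already met when the one before it is completed fails the run):
1. the two pale cups are nested in the dark one, one straight stack, let go (((horizontal distance between cup_pale1 and cup_dark below 0.006 m and z of cup_pale1 in the frame of cup_dark between 0.035 and 0.042 m and horizontal distance between cup_pale2 and cup_pale1 below 0.006 m and z of cup_pale2 in the frame of cup_pale1 between 0.035 and 0.042 m) or (horizontal distance between cup_pale2 and cup_dark below 0.006 m and z of cup_pale2 in the frame of cup_dark between 0.035 and 0.042 m and horizontal distance between cup_pale1 and cup_pale2 below 0.006 m and z of cup_pale1 in the frame of cup_pale2 between 0.035 and 0.042 m)) and angle between each of cup_dark, cup_pale1, cup_pale2's own z axis and vertical below 0.1 rad and linear speed of each of cup_dark, cup_pale1, cup_pale2 below 0.03 m/s and contact force between the fingers and cup_dark below 0.1 N and contact force between the fingers and cup_pale1 below 0.1 N and contact force between the fingers and cup_pale2 below 0.1 N and height (world z) of cup_dark below 0.006 m and distance of cup_dark from where it was at the start of the episode below 0.06 m), for 0.2 s.
2. the lid is held past its balance point (value of joint lid above 0.9 rad and contact force between the fingers and chest above 0.1 N), for 0.1 s.
At the end, for the whole second after the job is handed in: Lid held still by the fingers between 0.60 and 0.84 rad (34 to 48 degrees), just below its balance point of 0.87 rad; the three cups still nested (axes within 6 mm, each 35 to 42 mm above the one below), upright, at rest, untouched, on the bench with the dark cup within 60 mm of its start (all of step 1 and value of joint lid between 0.6 and 0.84 rad and velocity of joint lid between -0.06 and 0.06 rad/s and contact force between the fingers and chest above 0.1 N); the arm keeps its last pose, push and grip.
It fails at once if the lid is flung open (past 1.2 rad) (value of joint lid above 1.2 rad).
It fails at once if a cup is toppled (angle between any of cup_dark, cup_pale1, cup_pale2's own z axis and vertical above 0.7 rad).
It fails at once if another thing on the bench is moved by more than 30 mm (distance of any of mallet, gouge, glue, stain, sanding_block, spoon from where it was at the start of the episode above 0.03 m).
It also fails if it takes over 72 s, if anything falls off the work surface, if the arm or the gripper's body presses on something with over 40 N, if the wrist force passes 120 N, or if a joint passes its speed limit or range.

## Working session

There is one attempt and no reset: what is moved stays moved. The work goes in short steps, Python scripts to look and compute and a tool call to move; the robot and the scene stay as the last step left them, time stands still between calls to the robot, and variables do not carry over. Pictures are saved under pics/ and viewed, at most 10 in all, crops included, and the job is handed in when it is done.

Besides the shell and the picture viewer there is one more tool, called as name(argument=value, ...), one argument or row to a line, values as JSON. move_arm: Moves the arm, as the interface text tells. Its arguments: {"type":"object","properties":{"increments":{"type":"array"}},"required":["increments"]}

```bash
mkdir -p pics; ls; cat > h.py <<'E'
import numpy as np, cv2
from rig import bot
def cam(n):
    m=bot.camera_model(n); R=cv2.Rodrigues(np.array(m['rvec'],float))[0]; return np.array(m['intrinsics'],float).reshape(3,3),R,np.array(m['tvec'],float).ravel()
def cloud(n,depth):
    K,R,t=cam(n); v,u=np.mgrid[:480,:640]
    P=np.stack([(u-K[0,2])/K[0,0]*depth,(v-K[1,2])/K[1,1]*depth,depth],-1)
    return (P-t)@R
def toworld(n,p):
    K,R,t=cam(n); return (np.array(p)-t)@R
def project(n,p):
    K,R,t=cam(n); q=(R@np.array(p)+t); q=K@q; return q[:2]/q[2]
E
python3 - <<'E'
from h import *
print(bot.read_state())
ims=[]
for n in ('side','top'):
    im,d=bot.capture(n); np.savez(f'{n}0.npz',im=im,d=d)
    cv2.imwrite(f'pics/{n}0.png',im[:,:,::-1])
    K,R,t=cam(n); print(n,'campos',-R.T@t, 'valid',(d>0).mean())
    for l in ('cup_dark','cup_pale1','chest','lid_handle','mallet','gouge','glue','stain','sanding_block','spoon'):
        for r in bot.spot_in(l,n): print(n,l,round(r['conf'],2),toworld(n,r['at']).round(3),project(n,toworld(n,r['at'])).round())
E
```

```text
pics
{'time_s': 0.0, 'joint_positions': array([-7.88093860e+01,  3.02781448e+01,  8.21568443e+01, -1.38185091e-03,
        6.76895601e+01, -1.02288531e+01]), 'qvel': array([-0.0268606 ,  0.03428085, -0.00547686, -0.05195014, -0.12682477,
       -0.06171702]), 'tau': array([-3.57984318e-04, -4.40045500e+01, -1.76592225e+01,  6.30501215e-02,
        5.81917330e-02, -1.73940371e-04]), 'position': array([ 0.22810493, -0.58109266,  0.22157791]), 'tcp_rot': array([[ 9.30928518e-01,  3.65201175e-01, -4.43763822e-04],
       [ 3.65201263e-01, -9.30926156e-01,  2.12813083e-03],
       [ 3.64084530e-04, -2.14320079e-03, -9.99997637e-01]]), 'force': array([-0.04042606, -0.25718532,  0.59739575]), 'moment': array([-0.00498549,  0.02986133, -0.00528766]), 'grasp_force': 0.0, 'opening': 1.0052207672091786}
side campos [-0.00936175  0.65134539  0.82225714] valid 0.995908203125
side cup_dark 0.96 [0.612 0.328 0.051] [187. 344.]
side cup_dark 0.9 [0.623 0.219 0.053] [226. 309.]
side cup_dark 0.88 [0.771 0.036 0.049] [241. 240.]
side cup_pale1 0.94 [0.461 0.126 0.049] [314. 321.]
side cup_pale1 0.84 [
[... 918 characters left out ...]
 cup_pale1 0.72 [0.34  0.321 0.04 ] [207. 329.]
top cup_pale1 0.71 [0.45  0.297 0.038] [217. 291.]
top cup_pale1 0.59 [0.345 0.179 0.037] [255. 327.]
top chest 0.71 [ 0.582 -0.188  0.12 ] [380. 242.]
top lid_handle 0.9 [ 0.583 -0.187  0.126] [380. 241.]
top lid_handle 0.67 [ 0.388 -0.026  0.037] [325. 312.]
top mallet 0.67 [ 0.447 -0.447  0.061] [467. 290.]
top gouge 0.94 [0.518 0.461 0.025] [164. 270.]
top gouge 0.21 [ 0.445 -0.446  0.058] [466. 291.]
top glue 0.9 [0.733 0.147 0.105] [266. 194.]
top stain 0.57 [0.716 0.346 0.086] [200. 202.]
top sanding_block 0.86 [ 0.386 -0.029  0.035] [325. 312.]
top spoon 0.71 [0.634 0.088 0.011] [287. 233.]
top spoon 0.63 [0.471 0.127 0.034] [274. 285.]
```

View pics/side0.png

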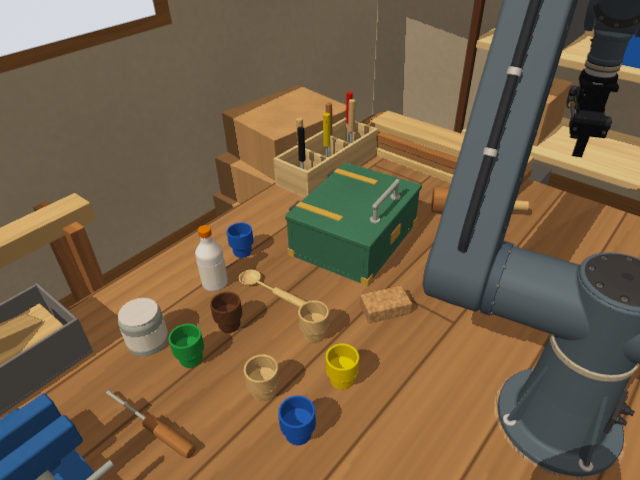

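View pics/top0.png

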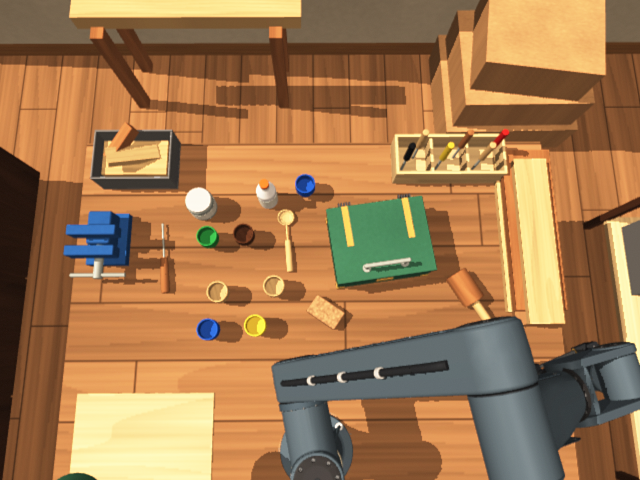

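Side view: dark cup at (227,312), pale cups at (314,321) and (262,377), chest handle at (385,200). Top view: dark cup (243,235), pale cups (273,286) and (217,291), handle (387,265).

```bash
cat >> h.py <<'E'
from scipy.optimize import least_squares
def rim(n,d,g,z0=.072,tol=.005):
    P=cloud(n,d).reshape(-1,3); P=P[(d.ravel()>0)&(np.hypot(P[:,0]-g[0],P[:,1]-g[1])<.05)&(abs(P[:,2]-z0)<tol)]
    if len(P)<15: return None,len(P),0,0
    f=lambda c:(lambda r: np.maximum(r-.031,0)-np.maximum(.027-r,0)+ .15*(r-.029))(np.hypot(P[:,0]-c[0],P[:,1]-c[1]))
    s=least_squares(f,g[:2],loss='soft_l1',f_scale=.002); r=np.hypot(P[:,0]-s.x[0],P[:,1]-s.x[1])
    return s.x.round(4),len(P),np.percentile(r,[5,50,95]).round(4),np.median(P[:,2]).round(4)
E
python3 - <<'E'
from h import *
g={'dark':(.625,.22),'paleA':(.468,.127),'paleB':(.45,.293),'green':(.618,.33),'yel':(.345,.178)}
for n in('side','top'):
    d=np.load(f'{n}0.npz')['d']
    for k,v in g.items(): print(n,k,*rim(n,d,v))
    P=cloud(n,d).reshape(-1,3); 
    top=P[(abs(P[:,0]-.57)<.16)&(abs(P[:,1]+.19)<.18)&(P[:,2]>.09)&(P[:,2]<.2)]
    print('zhist',np.histogram(top[:,2],np.arange(.09,.2,.01)))
    lid=top[abs(top[:,2]-np.median(top[:,2]))<.004]
    r=cv2.minAreaRect((lid[:,:2]*1000).astype(np.float32)); print('lid',np.median(lid[:,2]),r)
    h=top[(top[:,2]>.155)&(top[:,2]<.18)]
    c=h.mean(0);u=np.linalg.svd(h[:,:2]-c[:2],full_matrices=False)[2][0]; q=(h[:,:2]-c[:2])@u
    print('handle',len(h),c.round(4),u.round(3),np.percentile(q,[1,99]).round(3),'mid',(c[:2]+u*np.mean(np.percentile(q,[1,99]))).round(4),np.percentile(h[:,2],[50,95]).round(4))
E
```

```text
side dark [0.6247 0.217 ] 212 [0.0261 0.0288 0.0315] 0.0711
side paleA [0.4662 0.1236] 223 [0.0263 0.0286 0.0313] 0.0714
side paleB [0.45   0.2887] 285 [0.0263 0.0288 0.031 ] 0.0715
side green [0.6178 0.3267] 240 [0.0261 0.0288 0.0311] 0.0711
side yel [0.3516 0.1765] 271 [0.0264 0.0289 0.0309] 0.0714
zhist (array([ 418,  334,  356, 6098,   40,   30,   27,   74,  128,    0,    0]), array([0.09, 0.1 , 0.11, 0.12, 0.13, 0.14, 0.15, 0.16, 0.17, 0.18, 0.19,
       0.2 ]))
lid 0.12503147353933683 ((597.5304565429688, -187.31912231445312), (235.43154907226562, 292.2297058105469), 8.506431579589844)
handle 211 [ 0.5129 -0.192   0.17  ] [-0.138  0.99 ] [-0.069  0.057] mid [ 0.5138 -0.1979] [0.1711 0.1739]
top dark [0.6211 0.2187] 77 [0.0264 0.0288 0.0308] 0.0704
top paleA [0.4623 0.1249] 72 [0.027  0.0288 0.0304] 0.0714
top paleB [0.4467 0.2899] 81 [0.0269 0.0286 0.0307] 0.0712
top green [0.6143 0.3281] 80 [0.0265 0.0288 0.031 ] 0.0706
top yel [0.348  0.1784] 82 [0.0268 0.0289 0.0305] 0.071
zhist (array([   0,   18, 1365, 5989,   61,    3,    2,   97,  103,    0,    0]), array([0.09, 0.1 , 0.11, 0.12, 0.13, 0.14, 0.15, 0.16, 0.17, 0.18, 0.19,
       0.2 ]))
lid 0.12270808668538614 ((594.268798828125, -186.9129180908203), (235.55540466308594, 288.1565246582031), 8.046208381652832)
handle 200 [ 0.5115 -0.1987  0.1697] [ 0.14 -0.99] [-0.064  0.063] mid [ 0.5115 -0.1986] [0.17   0.1742]
```

move_arm(
  increments=[
    {"xyz":[0,0,-5],"roll":-0.1215,"grip":100},
    {"xyz":[0,0,-5],"roll":-0.1215,"grip":100},
    {"xyz":[0,0,-5],"roll":-0.1215,"grip":100},
    {"xyz":[0,0,-5],"roll":-0.1215,"grip":100},
    {"xyz":[0,0,-5],"roll":-0.1215,"grip":100},
  ],
)

```text
time_s: 1.52
position: [0.2282, -0.5818, 0.2477]
tcp_rot: [[0.551, 0.835, -0.0], [0.835, -0.551, 0.0], [0.0, -0.0, -1.0]]
force: [0.3, 0.1, 0.4]
opening: 0.998
grasp_force: 0.0
```

move_arm(
  increments=[
    {"xyz":[0,0,-5],"roll":-0.1215,"grip":100},
    {"xyz":[0,0,0],"roll":-0.1215,"grip":100},
    {"xyz":[0,0,0],"roll":-0.1215,"grip":100},
    {"xyz":[0,0,0],"roll":-0.1215,"grip":100},
    {"xyz":[0,0,0],"roll":-0.1215,"grip":100},
  ],
)

```text
time_s: 1.93
position: [0.2282, -0.5818, 0.2526]
tcp_rot: [[-0.024, 1.0, -0.0], [1.0, 0.024, -0.0], [-0.0, -0.0, -1.0]]
force: [-0.3, 0.0, -0.4]
opening: 1.001
grasp_force: 0.0
```

move_arm(
  increments=[
    {"xyz":[0,0,0],"roll":-0.1215,"grip":100},
    {"xyz":[0,0,0],"roll":0,"grip":100},
    {"xyz":[0,0,0],"roll":0,"grip":100},
  ],
)

```text
time_s: 2.18
position: [0.2283, -0.5818, 0.2526]
tcp_rot: [[-0.136, 0.991, 0.0], [0.991, 0.136, 0.0], [0.0, 0.0, -1.0]]
force: [0.4, 0.4, 0.4]
opening: 1.0
grasp_force: 0.0
```

move_arm(
  increments=[
    {"xyz":[32,22,0],"roll":0,"grip":100},
    {"xyz":[32,22,0],"roll":0,"grip":100},
    {"xyz":[32,22,0],"roll":0,"grip":100},
    {"xyz":[32,22,0],"roll":0,"grip":100},
    {"xyz":[32,22,0],"roll":0,"grip":100},
  ],
)

```text
time_s: 2.6
position: [0.3154, -0.4065, 0.2526]
tcp_rot: [[-0.135, 0.991, 0.0], [0.991, 0.135, -0.0], [-0.0, 0.0, -1.0]]
force: [0.1, 0.5, 0.1]
opening: 1.003
grasp_force: 0.0
```

move_arm(
  increments=[
    {"xyz":[32,22,0],"roll":0,"grip":100},
    {"xyz":[32,22,0],"roll":0,"grip":100},
    {"xyz":[32,22,0],"roll":0,"grip":100},
    {"xyz":[32,22,0],"roll":0,"grip":100},
    {"xyz":[32,22,0],"roll":0,"grip":100},
  ],
)

```text
time_s: 3.02
position: [0.4022, -0.2327, 0.2529]
tcp_rot: [[-0.135, 0.991, 0.001], [0.991, 0.135, -0.0], [-0.001, 0.001, -1.0]]
force: [0.5, 0.3, 0.1]
opening: 0.999
grasp_force: 0.0
```

move_arm(
  increments=[
    {"xyz":[33,11,0],"roll":0,"grip":100},
    {"xyz":[33,11,0],"roll":0,"grip":100},
    {"xyz":[33,11,0],"roll":0,"grip":100},
    {"xyz":[33,11,0],"roll":0,"grip":100},
    {"xyz":[33,11,0],"roll":0,"grip":100},
  ],
)

```text
time_s: 3.43
position: [0.4333, -0.0617, 0.2528]
tcp_rot: [[-0.136, 0.991, 0.001], [0.991, 0.136, -0.0], [-0.0, 0.001, -1.0]]
force: [1.5, 0.3, -0.6]
opening: 1.0
grasp_force: 0.0
```

move_arm(
  increments=[
    {"xyz":[33,11,10],"roll":0,"grip":100},
    {"xyz":[33,11,15],"roll":0,"grip":100},
    {"xyz":[33,11,15],"roll":0,"grip":100},
    {"xyz":[33,11,15],"roll":0,"grip":100},
    {"xyz":[30,11,15],"roll":0,"grip":100},
  ],
)

```text
time_s: 3.85
position: [0.4652, 0.1068, 0.1822]
tcp_rot: [[-0.136, 0.991, 0.001], [0.991, 0.136, 0.0], [0.0, 0.001, -1.0]]
force: [0.6, -0.8, -0.1]
opening: 0.998
grasp_force: 0.0
```

move_arm(
  increments=[
    {"xyz":[0,0,10],"roll":0,"grip":100},
    {"xyz":[0,0,0],"roll":0,"grip":100},
    {"xyz":[0,0,0],"roll":0,"grip":100},
  ],
)

```text
time_s: 4.1
position: [0.4647, 0.105, 0.1723]
tcp_rot: [[-0.138, 0.99, -0.001], [0.99, 0.138, -0.0], [-0.0, -0.001, -1.0]]
force: [0.4, 0.9, 0.1]
opening: 1.0
grasp_force: 0.0
```

move_arm(
  increments=[
    {"xyz":[19,2,10],"roll":0,"grip":100},
    {"xyz":[0,0,34],"roll":0,"grip":100},
    {"xyz":[0,0,34],"roll":0,"grip":100},
    {"xyz":[0,0,34],"roll":0,"grip":100},
    {"xyz":[0,0,20],"roll":0,"grip":100},
  ],
)

```text
time_s: 4.52
position: [0.4643, 0.1226, 0.0392]
tcp_rot: [[-0.136, 0.991, -0.001], [0.991, 0.136, -0.0], [-0.0, -0.001, -1.0]]
force: [0.2, 0.1, 0.5]
opening: 1.001
grasp_force: 0.0
```

move_arm(
  increments=[
    {"xyz":[0,0,0],"roll":0,"grip":100},
    {"xyz":[0,0,0],"roll":0,"grip":60},
    {"xyz":[0,0,0],"roll":0,"grip":60},
    {"xyz":[0,0,0],"roll":0,"grip":60},
    {"xyz":[0,0,0],"roll":0,"grip":60},
  ],
)

```text
time_s: 4.93
position: [0.4658, 0.1237, 0.0423]
tcp_rot: [[-0.138, 0.99, 0.004], [0.99, 0.138, 0.0], [-0.0, 0.004, -1.0]]
force: [0.3, -0.0, 0.1]
opening: 0.782
grasp_force: 0.0
```

move_arm(
  increments=[
    {"xyz":[0,0,0],"roll":0,"grip":60},
    {"xyz":[0,0,0],"roll":0,"grip":60},
    {"xyz":[0,0,0],"roll":0,"grip":60},
  ],
)

```text
time_s: 5.18
position: [0.4656, 0.1239, 0.0419]
tcp_rot: [[-0.139, 0.99, 0.003], [0.99, 0.139, -0.0], [-0.001, 0.003, -1.0]]
force: [0.5, -0.5, 8.3]
opening: 0.708
grasp_force: 30.0
```

move_arm(
  increments=[
    {"xyz":[0,0,-15],"roll":0,"grip":60},
    {"xyz":[0,0,-30],"roll":0,"grip":60},
    {"xyz":[0,0,-30],"roll":0,"grip":60},
    {"xyz":[0,0,-30],"roll":0,"grip":60},
    {"xyz":[10,20,-10],"roll":0,"grip":60},
  ],
)

```text
time_s: 5.6
position: [0.4802, 0.1358, 0.159]
tcp_rot: [[-0.138, 0.99, -0.001], [0.99, 0.138, -0.001], [-0.001, -0.001, -1.0]]
force: [0.6, -0.9, -1.6]
opening: 0.711
grasp_force: 30.0
```

move_arm(
  increments=[
    {"xyz":[15,30,0],"roll":0,"grip":60},
    {"xyz":[15,30,0],"roll":0,"grip":60},
    {"xyz":[15,30,0],"roll":0,"grip":60},
    {"xyz":[10,30,0],"roll":0,"grip":60},
    {"xyz":[5,28,0],"roll":0,"grip":60},
  ],
)

```text
time_s: 6.02
position: [0.6217, 0.2185, 0.1558]
tcp_rot: [[-0.141, 0.99, 0.0], [0.99, 0.141, 0.001], [0.001, 0.0, -1.0]]
force: [0.8, -0.2, -1.2]
opening: 0.712
grasp_force: 30.0
```

move_arm(
  increments=[
    {"xyz":[0,0,0],"roll":0,"grip":60},
    {"xyz":[0,0,0],"roll":0,"grip":60},
    {"xyz":[0,0,0],"roll":0,"grip":60},
  ],
)

```text
time_s: 6.27
position: [0.6195, 0.2164, 0.1549]
tcp_rot: [[-0.139, 0.99, -0.003], [0.99, 0.139, -0.001], [-0.0, -0.003, -1.0]]
force: [0.3, -0.5, -1.7]
opening: 0.708
grasp_force: 30.0
```

```bash
python3 - <<'E'
from h import *
s=bot.read_state(); p=s['position']; print(p,s['force'],s['grasp_force'],s['tcp_rot'].round(4).tolist())
for n in('side','top'):
    im,d=bot.capture(n); cv2.imwrite(f'pics/{n}1.png',im[:,:,::-1])
    for z in (.068,.072,.076): print(n,'held',*rim(n,d,p[:2],p[2]-.042+z,.004))
    print(n,'dark',*rim(n,d,(.623,.218)))
    P=cloud(n,d).reshape(-1,3);Q=P[(np.hypot(P[:,0]-p[0],P[:,1]-p[1])<.034)&(P[:,2]<p[2])&(P[:,2]>.08)]
    print(len(Q),np.percentile(Q[:,2],[1,50]) if len(Q) else 0)
E
```

```text
[0.61945604 0.21638815 0.15491407] [ 0.29192547 -0.4923776  -1.70011335] 29.999969622367644 [[-0.1393, 0.9902, -0.0029], [0.9902, 0.1393, -0.0006], [-0.0002, -0.003, -1.0]]
side held [0.619  0.2167] 182 [0.0262 0.0289 0.0406] 0.1822
side held [0.6198 0.2169] 171 [0.0259 0.0294 0.0416] 0.1843
side held [0.6198 0.2181] 89 [0.026  0.0312 0.0427] 0.1868
side dark [0.6247 0.2173] 177 [0.0267 0.0288 0.031 ] 0.0712
357 [0.11420606 0.13730173]
top held None 2 0 0
top held None 3 0 0
top held None 2 0 0
top dark None 12 0 0
3 [0.14553209 0.146903  ]
```

move_arm(
  increments=[
    {"xyz":[0.5,4,0],"roll":0,"grip":60},
    {"xyz":[0,0,15],"roll":0,"grip":60},
    {"xyz":[0,0,15],"roll":0,"grip":60},
    {"xyz":[0,0,15],"roll":0,"grip":60},
    {"xyz":[0,0,0],"roll":0,"grip":60},
  ],
)

```text
time_s: 6.78
position: [0.6223, 0.2169, 0.1077]
tcp_rot: [[-0.139, 0.99, -0.006], [0.99, 0.139, -0.001], [-0.0, -0.006, -1.0]]
force: [-1.0, -0.6, -1.4]
opening: 0.707
grasp_force: 30.0
```

move_arm(
  increments=[
    {"xyz":[0,0,8],"roll":0,"grip":60},
    {"xyz":[0,0,0],"roll":0,"grip":60},
  ],
)

```text
time_s: 6.95
position: [0.6245, 0.2174, 0.102]
tcp_rot: [[-0.139, 0.99, -0.001], [0.99, 0.139, -0.0], [-0.0, -0.001, -1.0]]
force: [-0.4, -0.3, -1.2]
opening: 0.713
grasp_force: 30.0
```

move_arm(
  increments=[
    {"xyz":[0,0,7],"roll":0,"grip":60},
    {"xyz":[0,0,7],"roll":0,"grip":60},
    {"xyz":[0,0,0],"roll":0,"grip":60},
  ],
)

```text
time_s: 7.2
position: [0.6241, 0.2174, 0.0874]
tcp_rot: [[-0.139, 0.99, -0.002], [0.99, 0.139, -0.0], [-0.0, -0.002, -1.0]]
force: [-0.2, -0.0, -1.1]
opening: 0.713
grasp_force: 30.0
```

move_arm(
  increments=[
    {"xyz":[0,0,4],"roll":0,"grip":60},
    {"xyz":[0,0,2],"roll":0,"grip":60},
    {"xyz":[0,0,0],"roll":0,"grip":60},
  ],
)

```text
time_s: 7.45
position: [0.6247, 0.2176, 0.0821]
tcp_rot: [[-0.139, 0.99, -0.001], [0.99, 0.139, -0.0], [-0.0, -0.001, -1.0]]
force: [-1.1, 0.3, -0.6]
opening: 0.713
grasp_force: 30.0
```

move_arm(
  increments=[
    {"xyz":[0,0,1.5],"roll":0,"grip":60},
    {"xyz":[0,0,0],"roll":0,"grip":60},
  ],
)

```text
time_s: 7.62
position: [0.625, 0.2176, 0.081]
tcp_rot: [[-0.139, 0.99, 0.0], [0.99, 0.139, 0.0], [0.0, 0.0, -1.0]]
force: [0.1, -0.5, -1.0]
opening: 0.711
grasp_force: 30.0
```

move_arm(
  increments=[
    {"xyz":[0,0,1.5],"roll":0,"grip":60},
    {"xyz":[0,0,0],"roll":0,"grip":60},
  ],
)

```text
time_s: 7.78
position: [0.6253, 0.2177, 0.08]
tcp_rot: [[-0.139, 0.99, 0.001], [0.99, 0.139, 0.0], [0.0, 0.001, -1.0]]
force: [0.1, 0.1, 0.4]
opening: 0.715
grasp_force: 30.0
```

move_arm(
  increments=[
    {"xyz":[0,0,0],"roll":0,"grip":100},
    {"xyz":[0,0,0],"roll":0,"grip":100},
    {"xyz":[0,0,0],"roll":0,"grip":100},
    {"xyz":[0,0,0],"roll":0,"grip":100},
    {"xyz":[0,0,0],"roll":0,"grip":100},
  ],
)

```text
time_s: 8.2
position: [0.625, 0.2176, 0.0795]
tcp_rot: [[-0.139, 0.99, 0.0], [0.99, 0.139, -0.0], [-0.0, 0.0, -1.0]]
force: [-0.8, -0.2, 1.0]
opening: 0.969
grasp_force: 0.0
```

move_arm(
  increments=[
    {"xyz":[0,0,-10],"roll":0,"grip":100},
    {"xyz":[0,0,-20],"roll":0,"grip":100},
    {"xyz":[0,0,-30],"roll":0,"grip":100},
    {"xyz":[0,0,-30],"roll":0,"grip":100},
    {"xyz":[16,-35,0],"roll":0,"grip":100},
  ],
)

```text
time_s: 8.62
position: [0.6003, 0.2279, 0.1777]
tcp_rot: [[-0.135, 0.99, 0.025], [0.991, 0.135, 0.003], [-0.0, 0.025, -1.0]]
force: [1.6, 1.9, 1.1]
opening: 0.998
grasp_force: 0.0
```

move_arm(
  increments=[
    {"xyz":[16,-35,0],"roll":0,"grip":100},
    {"xyz":[16,-35,0],"roll":0,"grip":100},
    {"xyz":[16,-32,0],"roll":0,"grip":100},
    {"xyz":[16,-28,0],"roll":0,"grip":100},
    {"xyz":[16,0,0],"roll":0,"grip":100},
  ],
)

```text
time_s: 9.03
position: [0.4403, 0.2887, 0.1697]
tcp_rot: [[-0.14, 0.99, -0.009], [0.99, 0.14, -0.003], [-0.002, -0.009, -1.0]]
force: [-1.2, -0.9, 0.2]
opening: 1.003
grasp_force: 0.0
```

```bash
python3 - <<'E'
from h import *
s=bot.read_state(); p=s['position']; print(p,s['force'])
for n in('side','top'):
    im,d=bot.capture(n); cv2.imwrite(f'pics/{n}2.png',im[:,:,::-1])
    print(n,'stack',*rim(n,d,(.623,.218),.110))
    print(n,'B',*rim(n,d,(.448,.289)))
E
```

```text
[0.44027485 0.28874716 0.16972877] [-1.20328955 -0.89406375  0.15842992]
side stack None 0 0 0
side B [0.4501 0.2889] 287 [0.0263 0.0287 0.031 ] 0.0714
top stack [0.6213 0.2184] 87 [0.0268 0.0286 0.0307] 0.109
top B [0.447  0.2907] 39 [0.0275 0.0287 0.0308] 0.0713
```

move_arm(
  increments=[
    {"xyz":[0,0,0],"roll":0,"grip":100},
    {"xyz":[0,0,30],"roll":0,"grip":100},
    {"xyz":[0,0,34],"roll":0,"grip":100},
    {"xyz":[0,0,34],"roll":0,"grip":100},
    {"xyz":[0,0,30],"roll":0,"grip":100},
  ],
)

```text
time_s: 9.55
position: [0.4499, 0.289, 0.0403]
tcp_rot: [[-0.138, 0.99, 0.002], [0.99, 0.138, 0.0], [0.0, 0.002, -1.0]]
force: [-0.2, 1.3, -0.1]
opening: 0.999
grasp_force: 0.0
```

move_arm(
  increments=[
    {"xyz":[0,0,0],"roll":0,"grip":100},
    {"xyz":[0,0,0],"roll":0,"grip":60},
    {"xyz":[0,0,0],"roll":0,"grip":60},
    {"xyz":[0,0,0],"roll":0,"grip":60},
    {"xyz":[0,0,0],"roll":0,"grip":60},
  ],
)

```text
time_s: 9.97
position: [0.4498, 0.2902, 0.0436]
tcp_rot: [[-0.139, 0.99, 0.004], [0.99, 0.139, 0.001], [0.001, 0.004, -1.0]]
force: [0.5, 0.4, -0.3]
opening: 0.782
grasp_force: 0.0
```

move_arm(
  increments=[
    {"xyz":[0,0,0],"roll":0,"grip":60},
    {"xyz":[0,0,0],"roll":0,"grip":60},
    {"xyz":[0,0,0],"roll":0,"grip":60},
  ],
)

```text
time_s: 10.22
position: [0.4494, 0.2902, 0.0433]
tcp_rot: [[-0.139, 0.99, 0.003], [0.99, 0.139, 0.001], [0.001, 0.003, -1.0]]
force: [-0.0, -1.8, 6.7]
opening: 0.697
grasp_force: 30.0
```

move_arm(
  increments=[
    {"xyz":[0,0,-20],"roll":0,"grip":60},
    {"xyz":[0,0,-35],"roll":0,"grip":60},
    {"xyz":[0,0,-35],"roll":0,"grip":60},
    {"xyz":[-12,22,-30],"roll":0,"grip":60},
    {"xyz":[-14,24,-28],"roll":0,"grip":60},
  ],
)

```text
time_s: 10.63
position: [0.4957, 0.2709, 0.1919]
tcp_rot: [[-0.142, 0.99, -0.001], [0.99, 0.142, 0.0], [0.0, -0.001, -1.0]]
force: [1.0, -0.3, -1.9]
opening: 0.699
grasp_force: 30.0
```

move_arm(
  increments=[
    {"xyz":[-14,24,-7],"roll":0,"grip":60},
    {"xyz":[-14,24,0],"roll":0,"grip":60},
    {"xyz":[-14,24,0],"roll":0,"grip":60},
    {"xyz":[-14,24,0],"roll":0,"grip":60},
    {"xyz":[-13,22,0],"roll":0,"grip":60},
  ],
)

```text
time_s: 11.05
position: [0.6248, 0.2178, 0.197]
tcp_rot: [[-0.139, 0.99, 0.0], [0.99, 0.139, -0.0], [-0.0, 0.0, -1.0]]
force: [1.2, 0.3, -1.5]
opening: 0.698
grasp_force: 30.0
```

move_arm(
  increments=[
    {"xyz":[0,0,0],"roll":0,"grip":60},
    {"xyz":[0,0,0],"roll":0,"grip":60},
    {"xyz":[0,0,0],"roll":0,"grip":60},
    {"xyz":[0,0,0],"roll":0,"grip":60},
  ],
)

```text
time_s: 11.38
position: [0.6222, 0.219, 0.1963]
tcp_rot: [[-0.14, 0.99, -0.002], [0.99, 0.14, -0.0], [0.0, -0.002, -1.0]]
force: [0.0, -1.5, -1.6]
opening: 0.699
grasp_force: 30.0
```

```bash
python3 - <<'E'
from h import *
s=bot.read_state(); p=s['position']; print(p,s['force'],s['grasp_force'])
for n in('side',):
    im,d=bot.capture(n); cv2.imwrite(f'pics/{n}3.png',im[120:420,60:460][:,:,::-1].repeat(2,0).repeat(2,1))
    print(n,'held',*rim(n,d,p[:2],p[2]-.043+.069,.004))
    print(n,'stack',*rim(n,d,(.623,.218),.1095))
E
```

```text
[0.62216428 0.21898376 0.1963438 ] [ 0.00630375 -1.4691253  -1.58236358] 29.99871752865147
side held [0.6214 0.2185] 200 [0.0262 0.029  0.0395] 0.2231
side stack [0.6249 0.2176] 218 [0.0264 0.0287 0.0312] 0.109
```

View pics/side3.png

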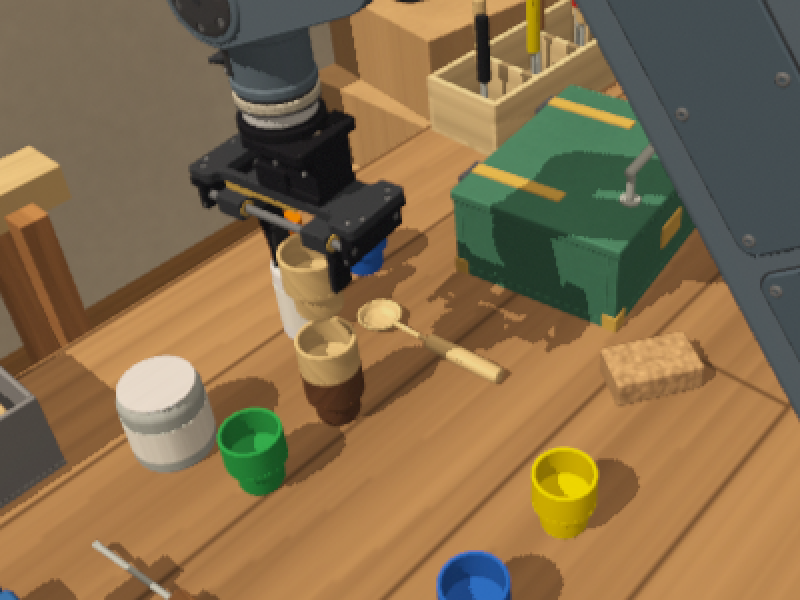

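The first pale cup sits home in the dark one (crop pixels ~(330,370)); the second hangs upright above it (308,275), needing about 3 mm more in x.

move_arm(
  increments=[
    {"xyz":[-0.5,3,0],"roll":0,"grip":60},
    {"xyz":[0,0,15],"roll":0,"grip":60},
    {"xyz":[0,0,15],"roll":0,"grip":60},
    {"xyz":[0,0,15],"roll":0,"grip":60},
    {"xyz":[0,0,0],"roll":0,"grip":60},
  ],
)

```text
time_s: 11.85
position: [0.6242, 0.2184, 0.1485]
tcp_rot: [[-0.14, 0.99, -0.006], [0.99, 0.14, -0.001], [-0.0, -0.007, -1.0]]
force: [-1.1, 0.1, -2.6]
opening: 0.7
grasp_force: 30.0
```

move_arm(
  increments=[
    {"xyz":[0,0,8],"roll":0,"grip":60},
    {"xyz":[0,0,0],"roll":0,"grip":60},
  ],
)

```text
time_s: 12.02
position: [0.6264, 0.2186, 0.1429]
tcp_rot: [[-0.139, 0.99, -0.001], [0.99, 0.139, -0.0], [-0.0, -0.001, -1.0]]
force: [0.4, 0.5, -1.0]
opening: 0.704
grasp_force: 30.0
```

move_arm(
  increments=[
    {"xyz":[0,-1,7],"roll":0,"grip":60},
    {"xyz":[0,0,7],"roll":0,"grip":60},
    {"xyz":[0,0,4],"roll":0,"grip":60},
    {"xyz":[0,0,0],"roll":0,"grip":60},
  ],
)

```text
time_s: 12.35
position: [0.6251, 0.2181, 0.1244]
tcp_rot: [[-0.139, 0.99, -0.002], [0.99, 0.139, -0.0], [-0.0, -0.002, -1.0]]
force: [0.4, 0.1, -1.3]
opening: 0.703
grasp_force: 30.0
```

move_arm(
  increments=[
    {"xyz":[0,0,2.5],"roll":0,"grip":60},
    {"xyz":[0,0,0],"roll":0,"grip":60},
  ],
)

```text
time_s: 12.52
position: [0.6258, 0.2182, 0.1228]
tcp_rot: [[-0.139, 0.99, -0.0], [0.99, 0.139, -0.0], [0.0, -0.0, -1.0]]
force: [-1.3, 0.3, -1.2]
opening: 0.703
grasp_force: 30.0
```

move_arm(
  increments=[
    {"xyz":[0,0,1.5],"roll":0,"grip":60},
    {"xyz":[0,0,0],"roll":0,"grip":60},
  ],
)

```text
time_s: 12.68
position: [0.6259, 0.2183, 0.1215]
tcp_rot: [[-0.139, 0.99, 0.0], [0.99, 0.139, 0.0], [0.0, 0.0, -1.0]]
force: [-0.4, -0.4, -1.5]
opening: 0.701
grasp_force: 30.0
```

move_arm(
  increments=[
    {"xyz":[0,0,1.5],"roll":0,"grip":60},
    {"xyz":[0,0,0],"roll":0,"grip":60},
  ],
)

```text
time_s: 12.85
position: [0.6258, 0.2182, 0.12]
tcp_rot: [[-0.139, 0.99, -0.0], [0.99, 0.139, -0.0], [0.0, -0.0, -1.0]]
force: [0.2, 0.1, -0.2]
opening: 0.702
grasp_force: 30.0
```

move_arm(
  increments=[
    {"xyz":[0,0,1],"roll":0,"grip":60},
    {"xyz":[0,0,0],"roll":0,"grip":60},
  ],
)

```text
time_s: 13.02
position: [0.626, 0.2183, 0.1193]
tcp_rot: [[-0.139, 0.99, 0.0], [0.99, 0.139, 0.0], [0.0, 0.0, -1.0]]
force: [-0.7, -1.1, 1.2]
opening: 0.702
grasp_force: 30.0
```

move_arm(
  increments=[
    {"xyz":[0,0,0],"roll":0,"grip":100},
    {"xyz":[0,0,0],"roll":0,"grip":100},
    {"xyz":[0,0,0],"roll":0,"grip":100},
    {"xyz":[0,0,0],"roll":0,"grip":100},
    {"xyz":[0,0,0],"roll":0,"grip":100},
  ],
)

```text
time_s: 13.43
position: [0.6259, 0.2182, 0.119]
tcp_rot: [[-0.139, 0.99, 0.0], [0.99, 0.139, -0.0], [-0.0, 0.0, -1.0]]
force: [-0.3, -0.1, -0.0]
opening: 0.959
grasp_force: 0.0
```

move_arm(
  increments=[
    {"xyz":[0,0,-10],"roll":0,"grip":100},
    {"xyz":[0,0,-25],"roll":0,"grip":100},
    {"xyz":[0,0,-35],"roll":0,"grip":100},
    {"xyz":[0,0,-35],"roll":0,"grip":100},
    {"xyz":[0,0,-25],"roll":0,"grip":100},
  ],
)

```text
time_s: 13.85
position: [0.6269, 0.2185, 0.2532]
tcp_rot: [[-0.139, 0.99, 0.004], [0.99, 0.139, 0.001], [0.0, 0.004, -1.0]]
force: [-0.1, -0.3, 0.2]
opening: 1.002
grasp_force: 0.0
```

move_arm(
  increments=[
    {"xyz":[-33,-14,0],"roll":0,"grip":100},
    {"xyz":[-33,-14,0],"roll":0,"grip":100},
    {"xyz":[-33,-14,0],"roll":0,"grip":100},
    {"xyz":[-33,-14,0],"roll":0,"grip":100},
    {"xyz":[-33,-14,0],"roll":0,"grip":100},
  ],
)

```text
time_s: 14.27
position: [0.5789, 0.0439, 0.2501]
tcp_rot: [[-0.14, 0.99, 0.001], [0.99, 0.14, -0.0], [-0.0, 0.001, -1.0]]
force: [0.8, -0.0, 0.2]
opening: 0.998
grasp_force: 0.0
```

move_arm(
  increments=[
    {"xyz":[-33,-14,0],"roll":0,"grip":100},
    {"xyz":[-33,-14,0],"roll":0,"grip":100},
    {"xyz":[-33,-14,0],"roll":0,"grip":100},
    {"xyz":[0,0,0],"roll":0,"grip":100},
    {"xyz":[0,0,0],"roll":0,"grip":100},
  ],
)

```text
time_s: 14.68
position: [0.5515, -0.0606, 0.2499]
tcp_rot: [[-0.135, 0.991, 0.001], [0.991, 0.135, -0.0], [-0.0, 0.001, -1.0]]
force: [0.0, 0.7, 0.6]
opening: 1.0
grasp_force: 0.0
```

```bash
python3 - <<'E'
from h import *
s=bot.read_state(); p=s['position']; print(p,s['force'],s['time_s'])
for n in('side','top'):
    im,d=bot.capture(n); cv2.imwrite(f'pics/{n}4.png',im[:,:,::-1])
    print(n,'stack',*rim(n,d,(.623,.218),.147))
E
```

```text
[ 0.55151415 -0.06064009  0.24991411] [0.02032823 0.69665178 0.60256861] 14.6833
side stack [0.626  0.2173] 256 [0.0263 0.0288 0.0314] 0.1467
top stack [0.6226 0.2183] 95 [0.0265 0.0288 0.0308] 0.1464
```

View pics/side4.png

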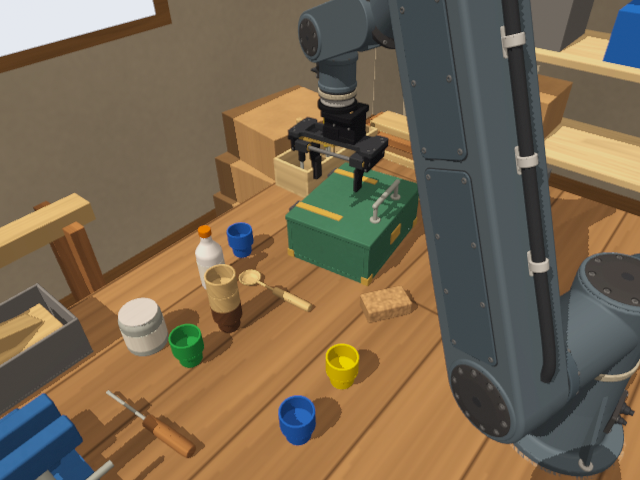

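The picture shows the three-cup stack upright at (225,300) and the handle bar at (385,200). Now on to the handle.

move_arm(
  increments=[
    {"xyz":[-33,-14,0],"roll":0,"grip":100},
    {"xyz":[-33,-14,0],"roll":0,"grip":100},
    {"xyz":[-33,-14,0],"roll":0,"grip":100},
    {"xyz":[-32,-14,0],"roll":0,"grip":100},
    {"xyz":[0,0,0],"roll":0,"grip":100},
  ],
)

```text
time_s: 15.2
position: [0.5145, -0.2006, 0.2494]
tcp_rot: [[-0.137, 0.991, 0.001], [0.991, 0.137, -0.004], [-0.004, 0.0, -1.0]]
force: [-0.4, -0.2, -0.1]
opening: 1.001
grasp_force: 0.0
```

move_arm(
  increments=[
    {"xyz":[0,0,25],"roll":0,"grip":100},
    {"xyz":[0,0,30],"roll":0,"grip":100},
    {"xyz":[0,0,0],"roll":0,"grip":50},
    {"xyz":[0,0,0],"roll":0,"grip":50},
  ],
)

```text
time_s: 15.53
position: [0.514, -0.1942, 0.1931]
tcp_rot: [[-0.141, 0.99, -0.003], [0.99, 0.141, 0.003], [0.003, -0.003, -1.0]]
force: [0.7, -0.1, -0.2]
opening: 0.922
grasp_force: 0.0
```

```bash
python3 - <<'E'
from h import *
s=bot.read_state(); print(s['position'],s['tcp_rot'].round(3).tolist(),s['force'],s['opening'])
E
```

```text
[ 0.51399903 -0.19424172  0.19308515] [[-0.141, 0.99, -0.003], [0.99, 0.141, 0.003], [0.003, -0.003, -1.0]] [ 0.67755189 -0.08427646 -0.18142001] 0.9217521306056112
```

move_arm(
  increments=[
    {"xyz":[0,-1,16],"roll":0,"grip":50},
    {"xyz":[0,0,16],"roll":0,"grip":50},
    {"xyz":[0,0,14],"roll":0,"grip":50},
    {"xyz":[0,0,0],"roll":0,"grip":0},
    {"xyz":[0,0,0],"roll":0,"grip":0},
  ],
)

```text
time_s: 15.95
position: [0.5144, -0.1959, 0.1491]
tcp_rot: [[-0.14, 0.99, 0.001], [0.99, 0.14, -0.001], [-0.001, 0.001, -1.0]]
force: [0.5, -0.3, 0.3]
opening: 0.556
grasp_force: 0.0
```

move_arm(
  increments=[
    {"xyz":[0,0,0],"roll":0,"grip":0},
    {"xyz":[0,0,0],"roll":0,"grip":0},
    {"xyz":[0,0,0],"roll":0,"grip":0},
    {"xyz":[0,0,0],"roll":0,"grip":0},
    {"xyz":[0,0,0],"roll":0,"grip":0},
  ],
)

```text
time_s: 16.37
position: [0.5137, -0.1965, 0.1486]
tcp_rot: [[-0.139, 0.99, 0.001], [0.99, 0.139, -0.0], [-0.001, 0.001, -1.0]]
force: [-0.7, 0.3, -0.1]
opening: 0.178
grasp_force: 0.0
```

move_arm(
  increments=[
    {"xyz":[0,0,0],"roll":0,"grip":0},
    {"xyz":[0,0,0],"roll":0,"grip":0},
    {"xyz":[0,0,0],"roll":0,"grip":0},
    {"xyz":[0,0,0],"roll":0,"grip":0},
    {"xyz":[0,0,0],"roll":0,"grip":0},
  ],
)

```text
time_s: 16.78
position: [0.5148, -0.1965, 0.1484]
tcp_rot: [[-0.139, 0.99, 0.003], [0.99, 0.139, -0.0], [-0.001, 0.003, -1.0]]
force: [4.7, 1.4, 0.2]
opening: 0.127
grasp_force: 30.0
```

move_arm(
  increments=[
    {"xyz":[0,2.8,-8.2],"roll":0,"grip":0},
    {"xyz":[0,2.8,-8.1],"roll":0,"grip":0},
    {"xyz":[0,7,-15.8],"roll":0,"grip":0},
    {"xyz":[0,0,0],"roll":0,"grip":0},
  ],
)

```text
time_s: 17.12
position: [0.5275, -0.1947, 0.1816]
tcp_rot: [[-0.139, 0.99, 0.003], [0.99, 0.139, -0.001], [-0.001, 0.002, -1.0]]
force: [3.8, 1.1, -3.6]
opening: 0.126
grasp_force: 30.0
```

move_arm(
  increments=[
    {"xyz":[0,8.4,-15.2],"roll":0,"grip":0},
    {"xyz":[0,9.6,-14.3],"roll":0,"grip":0},
    {"xyz":[0,0,0],"roll":0,"grip":0},
  ],
)

```text
time_s: 17.37
position: [0.5443, -0.1924, 0.2107]
tcp_rot: [[-0.14, 0.99, 0.0], [0.99, 0.14, -0.001], [-0.001, 0.0, -1.0]]
force: [0.8, -0.4, -2.2]
opening: 0.124
grasp_force: 30.0
```

move_arm(
  increments=[
    {"xyz":[0,10.9,-13.4],"roll":0,"grip":0},
    {"xyz":[0,11.9,-12.5],"roll":0,"grip":0},
    {"xyz":[0,13.1,-11.4],"roll":0,"grip":0},
    {"xyz":[0,13.9,-10.1],"roll":0,"grip":0},
    {"xyz":[0,0,0],"roll":0,"grip":0},
  ],
)

```text
time_s: 17.78
position: [0.5915, -0.1858, 0.2588]
tcp_rot: [[-0.14, 0.99, -0.005], [0.99, 0.14, -0.002], [-0.001, -0.005, -1.0]]
force: [-6.8, -0.0, 7.3]
opening: 0.126
grasp_force: 30.0
```

move_arm(
  increments=[
    {"xyz":[0,7.4,-4.6],"roll":0,"grip":0},
    {"xyz":[0,7.4,-4.3],"roll":0,"grip":0},
    {"xyz":[0,7.8,-3.9],"roll":0,"grip":0},
    {"xyz":[0,0,0],"roll":0,"grip":0},
  ],
)

```text
time_s: 18.12
position: [0.6131, -0.1827, 0.2712]
tcp_rot: [[-0.14, 0.99, -0.005], [0.99, 0.14, -0.002], [-0.001, -0.005, -1.0]]
force: [-7.2, 0.1, 9.9]
opening: 0.128
grasp_force: 30.0
```

move_arm(
  increments=[
    {"xyz":[0,7.8,-4.4],"roll":0,"grip":0},
    {"xyz":[0,7.8,-3.8],"roll":0,"grip":0},
    {"xyz":[0,7.8,-3.2],"roll":0,"grip":0},
    {"xyz":[0,0,0],"roll":0,"grip":0},
    {"xyz":[0,0,0],"roll":0,"grip":0},
  ],
)

```text
time_s: 18.53
position: [0.6385, -0.1791, 0.2813]
tcp_rot: [[-0.139, 0.99, -0.0], [0.99, 0.139, -0.001], [-0.001, -0.0, -1.0]]
force: [-2.4, -0.1, 5.0]
opening: 0.127
grasp_force: 30.0
```

```bash
python3 - <<'E'
from h import *
for n in('side',):
    im,d=bot.capture(n); cv2.imwrite(f'pics/{n}5.png',im[100:400,160:560][:,:,::-1].repeat(2,0).repeat(2,1)); np.savez('s5.npz',im=im,d=d)
    K,R,t=cam(n); P=cloud(n,d)
    hsv=cv2.cvtColor(im,cv2.COLOR_RGB2HSV); g=(hsv[...,0]>60)&(hsv[...,0]<85)&(hsv[...,1]>90)
    Q=P[g&(P[...,2]>.13)&(abs(P[...,1]+.19)<.18)&(P[...,0]>.45)&(P[...,0]<.8)]
    # chest x axis
    ax=np.array([.99,.139]); a=Q[:,:2]@ax
    # RANSAC line in (a,z)
    best=0;rng=np.random.default_rng(0)
    X=np.c_[a,Q[:,2]]
    for i in range(500):
        p,q=X[rng.integers(len(X),size=2)]; v=q-p; L=np.hypot(*v)
        if L<.03: continue
        nrm=np.array([-v[1],v[0]])/L; inl=abs((X-p)@nrm)<.003
        if inl.sum()>best: best=inl.sum(); ang=np.degrees(np.arctan2(v[1],v[0]))
    print(len(Q),best,ang, 'z max',Q[:,2].max() if len(Q) else 0)
E
```

```text
1242 897 125.65660277152622 z max 0.3016504537502249
```

View pics/side5.png

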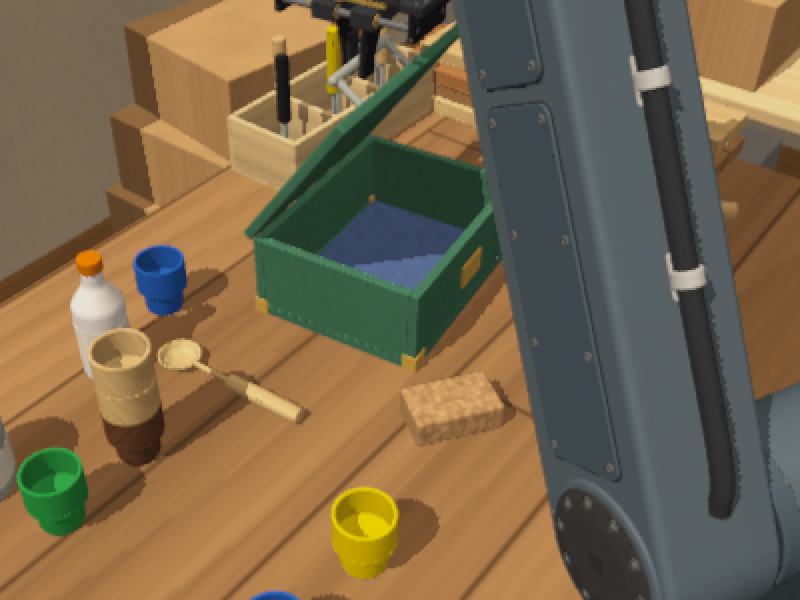

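The lid stands open, edge-on from (250,235) to (460,30), held by the gripper at about 54° by depth; the stack is still upright at (128,395). Easing it down.

move_arm(
  increments=[
    {"xyz":[0,-5.3,1.9],"roll":0,"grip":0},
    {"xyz":[0,-5.2,2],"roll":0,"grip":0},
    {"xyz":[0,-10.4,4.5],"roll":0,"grip":0},
    {"xyz":[0,0,0],"roll":0,"grip":0},
  ],
)

```text
time_s: 18.92
position: [0.6164, -0.1822, 0.2718]
tcp_rot: [[-0.139, 0.99, -0.002], [0.99, 0.139, -0.0], [-0.0, -0.002, -1.0]]
force: [-1.5, -1.4, 2.3]
opening: 0.126
grasp_force: 30.0
```

move_arm(
  increments=[
    {"xyz":[0,-10,5],"roll":0,"grip":0},
    {"xyz":[0,-4.9,2.7],"roll":0,"grip":0},
    {"xyz":[0,-4.8,2.9],"roll":0,"grip":0},
    {"xyz":[0,0,0],"roll":0,"grip":0},
    {"xyz":[0,0,0],"roll":0,"grip":0},
  ],
)

```text
time_s: 19.33
position: [0.5984, -0.1845, 0.2616]
tcp_rot: [[-0.139, 0.99, -0.0], [0.99, 0.139, 0.0], [0.001, -0.0, -1.0]]
force: [1.3, -0.5, -0.9]
opening: 0.124
grasp_force: 30.0
```

move_arm(
  increments=[
    {"xyz":[0,0,0],"roll":0,"grip":0},
    {"xyz":[0,0,0],"roll":0,"grip":0},
    {"xyz":[0,0,0],"roll":0,"grip":0},
    {"xyz":[0,0,0],"roll":0,"grip":0},
    {"xyz":[0,0,0],"roll":0,"grip":0},
  ],
)

```text
time_s: 19.75
position: [0.5989, -0.1845, 0.2619]
tcp_rot: [[-0.139, 0.99, 0.001], [0.99, 0.139, 0.0], [-0.0, 0.001, -1.0]]
force: [3.6, -0.4, -4.0]
opening: 0.127
grasp_force: 30.0
```

```bash
python3 - <<'E'
from h import *
for n in('side','top'):
    im,d=bot.capture(n)
    print(n,'stack',*rim(n,d,(.623,.218),.147))
    P=cloud(n,d)
    hsv=cv2.cvtColor(im,cv2.COLOR_RGB2HSV); g=(hsv[...,0]>60)&(hsv[...,0]<85)&(hsv[...,1]>90)
    Q=P[g&(P[...,2]>.13)&(abs(P[...,1]+.19)<.18)&(P[...,0]>.45)&(P[...,0]<.8)]
    X=np.c_[Q[:,:2]@[.99,.139],Q[:,2]]; best=0;rng=np.random.default_rng(0)
    for i in range(500):
        p,q=X[rng.integers(len(X),size=2)]; v=q-p; L=np.hypot(*v)
        if L<.05: continue
        inl=(abs((X-p)@(np.array([-v[1],v[0]])/L))<.003).sum()
        if inl>best: best=inl; ang=np.degrees(np.arctan2(v[1],v[0]))
    print(len(X),best,ang%180)
s=bot.read_state(); print(s['position'],s['force'],s['grasp_force'],abs(s['qvel']).max(),s['time_s'])
E
```

```text
side stack [0.6258 0.2171] 256 [0.0261 0.0288 0.0314] 0.147
1504 1000 138.74331845322675
top stack [0.6229 0.2182] 87 [0.0267 0.0286 0.0308] 0.1462
1368 1221 138.66493342570132
[ 0.59884413 -0.18446395  0.26197328] [ 3.19144658 -0.33150597 -3.70421678] 29.998576641082764 0.21327338218124228 19.85
```

Both cameras put the lid at 41.3° (0.72 rad), still and gripped. The stack is intact, so I'm handing in.

```bash
python3 -c "
from rig import bot
print(bot.hand_in())"
```

```text
the job is handed in; nothing more can be done
None
```

The job is handed in, though `hand_in()` returned no verdict: both pale cups are nested upright in the dark one and let go, and the lid was raised to about 54° and eased back, now held still in the gripper at about 41° (0.72 rad) on both cameras.

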